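# Clamp a mortar test prism with a ball-knob screw

### The arm

A 7-joint arm with a two-finger parallel gripper is mounted at the origin on the work surface. World frame = base frame: x ahead of the robot, y to its left, z up, the work surface at z = 0. Lengths are in m, angles in rad, forces in N, time in s.
With the tool pointing down it reaches from about 0.35 to 0.9 m from the base axis. Payload 19.9 kg.
Tool frame: the origin (TCP) lies at the very end of the fingers, on their centre line; the grasp point (between the pads) lies r.grip_point_offset behind it (r.grip_point_offset is the distance from the TCP to the grasp point, in m); z points along the fingers, y is the line along which they close (so a half turn about z gives the same grasp; the last joint's range is limited). The gripper opens to 94 mm and grips with 3 to 60 N. Pads are 16 mm wide; open, the fingers measure 119 mm over their backs; the gripper's body (75 mm by 177 mm) begins 78 mm behind the grasp point.
Start: joints at [-1.151, 0.417, -0.01, 1.614, 0.005, 1.111, -0.053], TCP at [0.278, 0.56, 0.205] pointing down, gripper open.
Joint ranges: [-2.81, 2.81], [-0.39, 2.02], [-1.27, 1.25], [0.06, 2.57], [-1.19, 4.33], [0.19, 2], [-2.82, 2.82]. Speed limits (rad/s): [1.89, 1.89, 2.39, 2.39, 3.01, 3.01, 3.01].

### API

Orientations are given as a 3x3 rotation matrix whose columns are the frame's x, y, z axes.
In Python, from workcell import r, imaging, job gives the robot as it stands. The module is installed in compiled form; this text tells all that it offers.
- The arm moves only by the shell command python3 -m inch 'ROWS' [FORCE]. ROWS is a JSON object of lists of equal length, an entry for each row: "linear": the shift along the tool's x, y, z in m, a list of three; "delta_rot": the turn, a rotation vector about the tool's x, y, z in rad, a list of three; "fingers": the closure, from -1 (fully open) to 1 (shut). A call has 1 to 12 rows; each row shifts and turns the commanded pose from where the row before left it, along the tool's axes as they then stand; what a row does not reach is not made up. A row lasts 1/8 s, in which the tool goes at most 62.5 mm and 10.7 degrees, less where a joint would pass 70% of its speed; a pose out of reach is approached as far as the arm can. A call is refused whole if a number of a shift passes 0.0625 or a number of a turn 0.188, either way. A call with a gripper value outside its range is refused whole. The fingers move at their own pace and stop on an object; FORCE is the grip in N (left out, the last holds). Time passes only in rows, so rows that do not move let the fingers close. It gives the time, the measured TCP pose, the force, the opening and the grip force at its end, in the units of the state.
- r.observe(): the state, without advancing time (a new reading comes with each control period).
- imaging.snapshot(name): name is "scene" or "top"; returns a dict with "pixels" (400x640x3 uint8, red, green, blue), "intrinsics" (3x3 intrinsics, pixels), "world_from_camera" (4x4, takes a point from camera to world coordinates). Camera axes: x right, y down, z forward; pixel columns grow to the right and rows downward; lengths in m; the calibration is good to about 2 mm. A picture is of the moment at which its call begins. There is no depth.
- job.finish_job(): hands the job in; it is judged then, once.
The state is a dict: "t": time; "q": joint angles; "qd": joint speeds; "joint_torque": joint torques, N m; "tcp_pos": TCP position; "tcp_rot": TCP orientation; "contact_force": force on the tool from outside, world axes, zero at the start; "torque": the same for the moment, N m; "gripper_width": finger opening in m; "finger_force": force on a finger pad.
Only numpy, scipy, OpenCV 4.12 (cv2) and the standard library are available. Lean on these libraries where they do the work, as an engineer would, in place of code of your own. Each camera call takes 0.05 s, during which the arm holds its last target. There are 200 camera calls.

### The job

Lay the blue mortar prism in the channel of the bench clamp and slide it under the pressing foot, gently, until its end rests against the end stop. Then screw the foot down on it with the smooth red ball knob (clockwise seen from above) until it is held firmly with about 45 N, roughly a tenth of a turn past first touch, without overtightening and cracking it. Let go, and leave the other things on the bench where they are.

Things in the scene. Friction and masses are not known exactly. Their poses are not given: they have to be found in the camera images.
- blue_prism: the blue mortar prism, 160 x 40 x 40 mm, about 0.5 kg, lying flat on the bench. Origin: centre of its underside; x along its 160 mm length, z up; either end may go first
- clamp: bench clamp fixed to the table: grey base plate 250 x 100 x 12 mm. Origin: centre of the plate's underside; x along the channel towards the end stop, z up. The bed is the plate's top, 12 mm above the table. The channel is 48 mm wide between two steel walls, 12 mm thick and 12 mm high above the bed, from x = -120 to +50 mm. End stop face at x = +105 mm: home is prism centre at x = +25 mm
- channel (a point): point on the bed, 12 mm above the table, where the centre of the prism's underside comes to lie when home; axes as the clamp's. The channel is open above for x below 40 mm from here; beyond it are arm and foot, so the prism is laid down with its centre at x = -53 mm or less from here, then slid along +x under the foot. Home, the prism's last 40 mm lie under the arm
- end_stop: steel end stop across the channel, 60 mm wide, 30 mm high above the bed, 12 mm thick. Origin: middle of the lower edge of its face that meets the prism
- bed: base plate of the clamp, 250 x 100 x 12 mm, on which the prism rests; origin and axes as the clamp's. The black rubber foot, 26 x 26 x 10 mm, hangs on the screw at x = +83 mm, its underside starting 3 to 8 mm above a prism on the bed. The screw sinks 4.77 mm per radian, clockwise from above; a 16 N/mm spring joins it to the foot, so 45 N comes 0.6 rad past first touch
- arm (a point): middle of the clamp's overhanging arm (30 mm along the channel, 70 across, 20 thick, z = 100 to 120 mm above the table), on a post 34 x 22 mm on the clamp's -y side (y = -28 to -50 mm). The screw runs in its thread: turning takes 0.30 N m of friction (it holds when left), plus 0.0048 N m per newton on the foot when tightening (45 N: 0.515; read at rest, 0.03 to 0.05 less)
- ball (a point): centre of the red ball knob: smooth, 44 mm diameter, centre (widest part) 175 mm above the table, on a 12 mm stem 29 mm long. Turns in place about the vertical. A rubber bush (1.5 N m/rad) joins ball and screw, so the ball springs back a little when let go; the screw stays. Friction on the ball is only 0.35: it slips unless gripped at its widest with 50 N or more
- ochre_prism: the ochre-yellow mortar prism, 160 x 40 x 40 mm, lying beside the blue one; leave it alone. Origin: centre of its underside, x along its length
- brown_bowl: brown mixing bowl, 180 mm across, 80 mm high; bystander. Origin: centre of its underside
- blue_bowl: blue mixing bowl, 150 mm across, 70 mm high; bystander. Origin: centre of its underside
- pot: small dark steel pot, 110 mm across, 75 mm high; bystander. Origin: centre of its underside
- green_bucket: green bucket, 250 mm across, 180 mm high; bystander. Origin: centre of its underside
- spatula: spatula lying flat on the robot's left, about 250 mm long; bystander
Things that resemble listed ones, but are neither listed nor needed, are in the scene too. What is shaped like the blue_prism but turquoise is not meant.

How it is judged:
On the way, in this order (a step that is already met when the one before it is completed fails the run):
1. the blue prism lies in the channel with its end against the end stop, the foot not yet pressing on it (x of blue_prism in the frame of clamp between 0.0215 and 0.029 m and y of blue_prism in the frame of clamp between -0.006 and 0.006 m and z of blue_prism in the frame of clamp between 0.009 and 0.0155 m and angle between the x axis of blue_prism and the x axis of clamp, either way round below 0.06 rad and angle between blue_prism's own z axis and vertical below 0.06 rad and contact force between blue_prism and bed below 15 N), for 0.2 s.
2. the foot presses the prism down so that it bears on the bed with 35 N or more (its own weight is 5 N of that) (x of blue_prism in the frame of clamp between 0.0215 and 0.029 m and y of blue_prism in the frame of clamp between -0.006 and 0.006 m and z of blue_prism in the frame of clamp between 0.009 and 0.0155 m and angle between the x axis of blue_prism and the x axis of clamp, either way round below 0.06 rad and angle between blue_prism's own z axis and vertical below 0.06 rad and contact force between blue_prism and bed above 35 N), for 0.2 s.
At the end, for the whole second after the job is handed in: the blue prism lies flat in the channel, its end within 3.5 mm of the end stop, centred within 6 mm and aligned within 0.06 rad, pressed on the bed with 35 to 67 N (its own 5 N weight included, so 30 to 62 N from the foot), at rest and released (all of step 2 and contact force between blue_prism and bed below 67 N and linear speed of blue_prism below 0.01 m/s); the robot touches nothing.
It fails at once if the prism at the end stop is pressed on the bed with more than 75 N (overtightened) (x of blue_prism in the frame of clamp above 0.0215 m and contact force between blue_prism and bed above 75 N).
It fails at once if the prism is rammed into the end stop with more than 40 N (contact force between blue_prism and end_stop above 40 N).
It fails at once if one of the other things on the bench (ochre prism, bowls, pot, bucket, spatula) is moved more than 20 mm (distance of any of ochre_prism, brown_bowl, blue_bowl, pot, green_bucket, spatula from where it was at the start of the episode above 0.02 m).
It also fails if it takes over 72 s, if anything falls off the work surface, if the arm or the gripper's body presses on something with over 40 N, if the wrist force passes 120 N, or if a joint passes its speed limit or range.

## Working session

There is one attempt and no reset: what is moved stays moved. The work goes in short steps, Python scripts to look and compute and a shell command to move; the robot and the scene stay as the last step left them, time stands still between calls to the robot, and variables do not carry over. Pictures are saved under pics/ and viewed, at most 10 in all, crops included, and the job is handed in when it is done.

```bash
mkdir -p pics; ls
python3 - <<'E'
from workcell import r, imaging
import cv2, numpy as np
for n in ("scene","top"):
    s=imaging.snapshot(n); cv2.imwrite(f"pics/{n}0.png",s["pixels"][:,:,::-1]); np.savez(f"pics/{n}0.npz",**s)
    print(n,s["intrinsics"].round(1).tolist(),s["world_from_camera"].round(3).tolist())
print(r.grip_point_offset,r.observe())
E
```

```text
pics
scene [[370.9, 0.0, 320.4], [0.0, 370.9, 199.9], [0.0, 0.0, 1.0]] [[-0.684, 0.472, -0.556, 1.216], [0.729, 0.463, -0.504, 0.64], [0.019, -0.75, -0.661, 0.926], [0.0, 0.0, 0.0, 1.0]]
top [[421.6, 0.0, 312.5], [0.0, 421.6, 200.6], [0.0, 0.0, 1.0]] [[0.019, -0.992, 0.124, 0.365], [-1.0, -0.02, -0.008, 0.015], [0.01, -0.124, -0.992, 1.398], [0.0, 0.0, 0.0, 1.0]]
0.0188 {'t': 0.1, 'q': array([-1.15150203,  0.41792662, -0.0103298 ,  1.61408006,  0.00469656,
        1.1107368 , -0.05298442]), 'qd': array([-7.39281317e-05, -7.86624348e-04,  4.71552458e-04, -5.30385653e-04,
        1.41689321e-03,  8.63765525e-04, -1.93310486e-03]), 'joint_torque': array([ 2.10690312e-03, -8.52592635e+01,  6.40510507e-01, -4.26700759e+01,
       -4.88694396e-02,  1.64086843e-02,  4.44105535e-05]), 'tcp_pos': array([0.27775653, 0.55951207, 0.20489429]), 'tcp_rot': array([[-8.95720238e-01,  4.44617889e-01, -4.34461535e-04],
       [ 4.44618095e-01,  8.95719637e-01, -1.03961145e-03],
       [-7.30741211e-05, -1.12437048e-03, -9.99999365e-01]]), 'contact_force': array([-0.07453792, -0.46852237,  0.19566092]), 'torque': array([ 0.00798279, -0.04110125,  0.02382921]), 'finger_force': 0.0, 'gripper_width': 0.09348461973029268}
```

View pics/scene0.png

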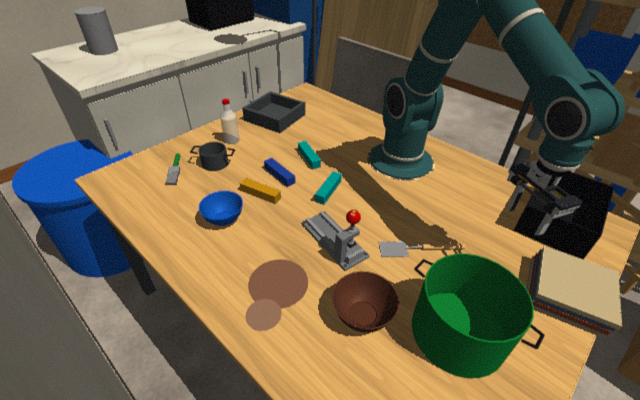

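View pics/top0.png

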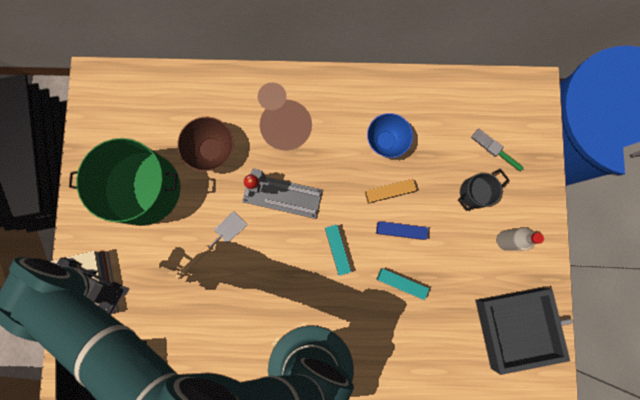

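The scene view shows the blue prism at about (279,172), the clamp at (336,240) and its red ball at (353,217). In the top view the prism is at (403,231), the clamp at (283,195), the ball at (251,181) and the ochre prism at (391,191).

```bash
cat > h.py <<'E'
import numpy as np, cv2
def load(n):
    d=np.load(f"pics/{n}.npz"); return d["pixels"],d["intrinsics"],d["world_from_camera"]
def ray(K,T,uv):
    d=T[:3,:3]@np.linalg.solve(K,[uv[0],uv[1],1.]); return T[:3,3],d/np.linalg.norm(d)
def plane(K,T,uv,z):
    o,d=ray(K,T,uv); return o+d*(z-o[2])/d[2]
def tri(a,b):
    (o1,d1),(o2,d2)=a,b
    s=np.linalg.lstsq(np.c_[d1,-d2],o2-o1,rcond=None)[0]
    p,q=o1+s[0]*d1,o2+s[1]*d2; return (p+q)/2,np.linalg.norm(p-q)
def proj(K,T,p):
    c=np.linalg.inv(T)@np.r_[p,1]; return (K@c[:3]/c[2])[:2]
def blob(m,lo=30,near=None):
    n,l,s,c=cv2.connectedComponentsWithStats(m.astype(np.uint8))
    return [(l==i,s[i,4],c[i]) for i in range(1,n) if s[i,4]>=lo and (near is None or np.hypot(*(c[i]-near))<near_r)]
near_r=30
E
python3 - <<'E'
from h import *
near={"scene":((279,172),(353,217)),"top":((403,231),(251,181))}
R={}
for n in ("scene","top"):
    im,K,T=load(n+"0"); f=im.astype(int); hsv=cv2.cvtColor(im,cv2.COLOR_RGB2HSV).astype(int)
    b=(abs(hsv[...,0]-118)<10)&(hsv[...,1]>120)&(hsv[...,2]>40)
    bl=blob(b,30,near[n][0]); m=max(bl,key=lambda x:x[1])[0]
    print(n,"blue area",m.sum(),"V hist",np.percentile(hsv[m][:,2],[5,25,50,75,95]),hsv[m].mean(0))
    rd=((hsv[...,0]<8)|(hsv[...,0]>172))&(hsv[...,1]>170)&(hsv[...,2]>60)
    br=max(blob(rd,10,near[n][1]),key=lambda x:x[1])
    ys,xs=np.nonzero(br[0]); print("ball",br[1],br[2],xs.min(),xs.max(),ys.min(),ys.max())
    cen=cv2.minEnclosingCircle(np.c_[xs,ys].astype(np.float32)); print(cen)
    R[n]=(K,T,cen[0],br[2])
    u,v=near[n][0]
    cv2.imwrite(f"pics/{n}_p.png",0*im) if 0 else None
    for c,t in ((near[n][0],'p'),({"scene":(336,238),"top":(283,195)}[n],'c')):
        x,y=c; w,h=(50,37)
        crop=im[y-h:y+h,x-w:x+w,::-1]; cv2.imwrite(f"pics/{n}_{t}.png",cv2.resize(crop,None,fx=4,fy=4,interpolation=cv2.INTER_CUBIC))
for k in (2,3): print(tri(ray(*R["scene"][:2],R["scene"][k]),ray(*R["top"][:2],R["top"][k])))
t=[[cv2.imread(f"pics/{n}_{t}.png") for t in 'pc'] for n in ("scene","top")]
cv2.imwrite("pics/m1.png",cv2.vconcat([cv2.hconcat(x) for x in t]))
E
```

```text
scene blue area 386 V hist [ 50.25  59.   124.5  143.   146.  ] [112.41968912 190.67098446 107.98704663]
ball 128 [353.203125 217.109375] 347 360 210 223
((353.1666564941406, 216.5), 6.851698398590088)
top blue area 575 V hist [133.7 142.  144.  145.5 148. ] [113.42782609 164.90608696 142.60695652]
ball 124 [250.62903226 181.57258065] 244 257 175 187
((250.44186401367188, 181.3488311767578), 6.966182708740234)
(array([0.57167322, 0.18737227, 0.17630865]), np.float64(0.0028179946048275816))
(array([0.57137459, 0.18731784, 0.17361437]), np.float64(0.0024817956775376048))
```

View pics/m1.png

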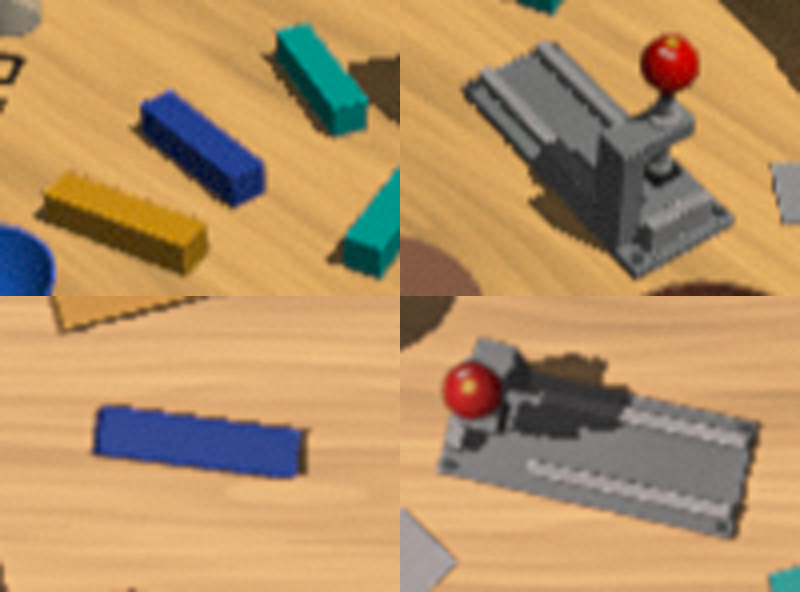

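The crops show the blue prism's top face clear of shadow. In the top view the clamp's lower plate edge runs from about (243,202) to (317,218), and the post is on the far side (−y of the clamp).

Run:
```python
from h import *
import h
im,K,T=load("top0"); hsv=cv2.cvtColor(im,cv2.COLOR_RGB2HSV).astype(int)
ims,Ks,Ts=load("scene0"); hs=cv2.cvtColor(ims,cv2.COLOR_RGB2HSV).astype(int)
isb=lambda h:(abs(h[...,0]-116)<12)&(h[...,1]>120)
mt=max(blob(isb(hsv)&(hsv[...,2]>125),30,(403,231)),key=lambda x:x[1])
bl=blob(isb(hs)&(hs[...,2]>115),10,(279,172)); print([(b[1],b[2]) for b in bl])
ms=max(bl,key=lambda x:x[1])
print("tops",mt[1:],ms[1:],tri(ray(K,T,mt[2]),ray(Ks,Ts,ms[2])))
# rect in world on plane .04
for nm,m,k,t in (("top",mt[0],K,T),("scene",ms[0],Ks,Ts)):
    ys,xs=np.nonzero(m); P=np.array([plane(k,t,(x,y),.04)[:2] for x,y in zip(xs,ys)]).astype(np.float32)
    c=P.mean(0); U,S,V=np.linalg.svd(P-c,full_matrices=False)
    print(nm,"mean",c,"angle",np.degrees(np.arctan2(V[0,1],V[0,0])),cv2.minAreaRect((P*1000).astype(np.float32)))
# ochre in top
o=(abs(hsv[...,0]-20)<6)&(hsv[...,1]>190)
h.near_r=15
b=max(blob(o,30,(391,191)),key=lambda x:x[1]); ys,xs=np.nonzero(b[0]); P=np.array([plane(K,T,(x,y),.04)[:2] for x,y in zip(xs,ys)])
print("ochre",b[1],cv2.minAreaRect((P*1000).astype(np.float32)))
# clamp grey
g=(hsv[...,1]<60)&(hsv[...,2]>30); h.near_r=30
b=max(blob(g,200,(283,195)),key=lambda x:x[1]); m=b[0]; print("clamp",b[1],b[2])
# lower edge: per column last grey row ; right edge: per row last col
cols=np.arange(250,312); low=[np.nonzero(m[:,c])[0].max()+.5 for c in cols]
P=np.array([plane(K,T,(c,v),.012)[:2] for c,v in zip(cols,low)])
pf=np.polyfit(P[:,1],P[:,0],1); res=P[:,0]-np.polyval(pf,P[:,1]); k=abs(res)<.003; pf=np.polyfit(P[k,1],P[k,0],1)
th=np.arctan2(1,pf[0]); ax=np.array([np.cos(th),np.sin(th)]); n=np.array([ax[1],-ax[0]]) # -y dir of clamp = +x world
print("edge angle deg",np.degrees(th),"n pts",k.sum(),res.std())
e0=np.array([np.polyval(pf,0.1),0.1]); ball=np.array([.5715,.1873])
print("ball distance from lower edge (expect .05)",(ball-e0)@n)
rows=np.arange(193,215); right=[np.nonzero(m[r])[0].max()+.5 for r in rows]
P=np.array([plane(K,T,(c,v),.012)[:2] for c,v in zip(right,rows)]); d=(ball-P)@ax
print("ball dist from rear edge (expect .208)",d.round(4))
# walls: bright lines
w=(hsv[...,1]<60)&(hsv[...,2]>150)
for q in blob(w,20,(290,195)):
    ys,xs=np.nonzero(q[0]); P=np.array([plane(K,T,(x,y),.024)[:2] for x,y in zip(xs,ys)]); c=P.mean(0); V=np.linalg.svd(P-c)[2][0]
    print("wall",q[1],q[2],c,"ang",np.degrees(np.arctan2(V[1],V[0])),"side dist",(c-ball)@n,"along",(P-ball)@ax.T@[1] if 0 else (((P-ball)@ax).min(),((P-ball)@ax).max()))
```

```text
[(np.int32(206), array([279.31553398, 168.62621359]))]
tops (np.int32(562), array([402.24911032, 230.00177936])) (np.int32(206), array([279.31553398, 168.62621359])) (array([ 0.44483186, -0.28744022,  0.03499715]), np.float64(0.0010349199365508228))
top mean [ 0.444889   -0.28672555] angle -95.92996 ((444.7907409667969, -286.9239501953125), (157.8631134033203, 36.896820068359375), 83.96882629394531)
scene mean [ 0.448797   -0.28252345] angle 83.62262 ((448.8215026855469, -284.685302734375), (156.2799835205078, 35.15470504760742), 83.78952026367188)Traceback (most recent call last):
  File "<stdin>", line 18, in <module>
ValueError: max() iterable argument is empty
```

Run:
```python
from h import *
import h
im,K,T=load("top0"); hsv=cv2.cvtColor(im,cv2.COLOR_RGB2HSV).astype(int)
print("ochre px",hsv[191,391],hsv[194,380])
o=(abs(hsv[...,0]-hsv[191,391,0])<4)&(hsv[...,1]>hsv[191,391,1]-35)
b=max(blob(o,30,(391,191)),key=lambda x:x[1]); ys,xs=np.nonzero(b[0]); P=np.array([plane(K,T,(x,y),.04)[:2] for x,y in zip(xs,ys)])
print("ochre",b[1],cv2.minAreaRect((P*1000).astype(np.float32)))
g=(hsv[...,1]<60)&(hsv[...,2]>30)
b=max(blob(g,200,(283,195)),key=lambda x:x[1]); m=b[0]; print("clamp",b[1],b[2])
cols=np.arange(250,312); low=[np.nonzero(m[:,c])[0].max()+.5 for c in cols]
P=np.array([plane(K,T,(c,v),.012)[:2] for c,v in zip(cols,low)])
pf=np.polyfit(P[:,1],P[:,0],1); res=P[:,0]-np.polyval(pf,P[:,1]); k=abs(res)<.003; pf=np.polyfit(P[k,1],P[k,0],1)
th=np.arctan2(1,pf[0]); ax=np.array([np.cos(th),np.sin(th)]); n=np.array([ax[1],-ax[0]])
print("edge angle deg",np.degrees(th),"n pts",k.sum(),res.std())
e0=np.array([np.polyval(pf,0.1),0.1]); ball=np.array([.5715,.1873])
print("ball distance from lower edge (expect .05)",(ball-e0)@n)
rows=np.arange(193,215); right=[np.nonzero(m[r])[0].max()+.5 for r in rows]
P=np.array([plane(K,T,(c,v),.012)[:2] for c,v in zip(right,rows)]); d=(ball-P)@ax
print("ball dist from rear edge (expect .208)",d.round(4))
w=(hsv[...,1]<60)&(hsv[...,2]>150)
for q in blob(w,15,(290,195)):
    ys,xs=np.nonzero(q[0]); P=np.array([plane(K,T,(x,y),.024)[:2] for x,y in zip(xs,ys)]); c=P.mean(0); V=np.linalg.svd(P-c,full_matrices=False)[2][0]
    s=(P-ball)@ax; print("wall",q[1],q[2],c,"ang",np.degrees(np.arctan2(V[1],V[0])),"side",(c-ball)@n,"along",s.min(),s.max())
```

```text
ochre px [ 17 167 206] [ 16 164 207]
ochre 681 ((572.8099365234375, -248.93592834472656), (43.793243408203125, 168.9470977783203), 15.263127326965332)
clamp 2114 [283.36329234 195.71996216]
edge angle deg 78.16943161198792 n pts 62 0.0009885062418365414
ball distance from lower edge (expect .05) 0.04960322687421341
ball dist from rear edge (expect .208) [0.2062 0.207  0.2077 0.2084 0.2092 0.2099 0.2074 0.2082 0.2089 0.2097
 0.2072 0.2079 0.2086 0.2094 0.2069 0.2076 0.2084 0.2059 0.2066 0.2074
 0.2081 0.2088]
wall 84 [303.5952381  190.47619048] [0.56968255 0.0342858 ] ang -101.86190439851622 side 0.029591863340580133 along -0.19972236903191998 -0.1006653115658574
wall 144 [289.88888889 205.91666667] [0.51763867 0.07812296] ang 78.19482479156447 side -0.03033392776831758 along -0.19941298879286015 -0.033111666105873926
```

Everything agrees: the ball is on the clamp axis, which points at 78.2°, and the prism centre is at (0.445,-0.287) with its axis at 84°. Next I turn the tool and move over to the prism.

```bash
python3 -m inch '{"linear":[[0,0,0],[0,0,0],[0,0,0],[0,0,0],[0,0,0],[0,0,0],[0,0,0],[-0.05,0.015,0],[-0.05,0.015,0],[-0.05,0.015,0],[-0.05,0.015,0],[-0.05,0.015,0]],"delta_rot":[[0,0,0.1736],[0,0,0.1736],[0,0,0.1736],[0,0,0.1736],[0,0,0.1736],[0,0,0.1736],[0,0,0.1736],[0,0,0],[0,0,0],[0,0,0],[0,0,0],[0,0,0]],"fingers":[-1,-1,-1,-1,-1,-1,-1,-1,-1,-1,-1,-1]}' 40
python3 -m inch '{"linear":[[-0.05,0.015,0],[-0.05,0.015,0],[-0.05,0.015,0],[-0.05,0.015,0],[-0.05,0.015,0],[-0.05,0.015,0],[-0.05,0.015,0],[-0.05,0.015,0],[-0.05,0.015,0],[-0.05,0.015,0],[0,0,0],[0,0,0]],"delta_rot":[[0,0,0],[0,0,0],[0,0,0],[0,0,0],[0,0,0],[0,0,0],[0,0,0],[0,0,0],[0,0,0],[0,0,0],[0,0,0],[0,0,0]],"fingers":[-1,-1,-1,-1,-1,-1,-1,-1,-1,-1,-1,-1]}'
cat > go.py <<'E'
# shift (tool axes) and turn from the current pose to a target: python3 go.py x y z yaw_of_tool_y_deg
import sys,numpy as np
from scipy.spatial.transform import Rotation as R
from workcell import r
s=r.observe(); x,y,z,a=map(float,sys.argv[1:]); a=np.radians(a); c,q=np.cos(a),np.sin(a)
T=np.array([[-q,c,0],[c,q,0],[0,0,-1.]]); M=s["tcp_rot"]
print("t",round(s["t"],2),"tcp",s["tcp_pos"].round(4),"yaw",np.degrees(np.arctan2(M[1,1],M[0,1])).round(2),"q",s["q"].round(2),"F",s["contact_force"].round(2),"M",s["torque"].round(3),"w",round(s["gripper_width"],4),"ff",round(s["finger_force"],1))
print("shift",(M.T@(np.array([x,y,z])-s["tcp_pos"])).round(4),"shift after turn",(T.T@(np.array([x,y,z])-s["tcp_pos"])).round(4),"turn",R.from_matrix(M.T@T).as_rotvec().round(4))
E
python3 go.py 0.4424 -0.312 0.1 -6
```

```text
t: 1.6
tcp_pos: [0.3263, 0.3015, 0.2053]
tcp_rot: [[0.105, 0.994, -0.0], [0.994, -0.105, -0.0], [-0.0, -0.0, -1.0]]
contact_force: [1.3, -0.7, 0.4]
gripper_width: 0.0943
finger_force: 0.0
t: 3.1
tcp_pos: [0.4226, -0.2093, 0.2052]
tcp_rot: [[0.105, 0.994, -0.001], [0.994, -0.105, -0.0], [-0.0, -0.001, -1.0]]
contact_force: [-0.4, -0.1, 0.7]
gripper_width: 0.094
finger_force: 0.0
t 3.1 tcp [ 0.4226 -0.2093  0.2052] yaw -6.05 q [-0.46  0.21  0.97  2.   -0.2   1.03  0.5 ] F [-0.39 -0.07  0.71] M [-0.051  0.06  -0.047] w 0.094 ff 0.0
shift [-0.1     0.0306  0.1051] shift after turn [-0.1     0.0304  0.1052] turn [-0.001   0.0001 -0.0009]
```

```bash
python3 -m inch '{"linear":[[-0.05,0.0153,0],[-0.05,0.0153,0.02],[0,0,0.05],[0,0,0.03],[0,0,0],[0,0,0]],"delta_rot":[[0,0,0],[0,0,0],[0,0,0],[0,0,0],[0,0,0],[0,0,0]],"fingers":[-1,-1,-1,-1,-1,-1]}' 40
python3 go.py 0.4424 -0.312 0.018 -6
python3 - <<'E'
from workcell import imaging
import cv2,numpy as np
a=[]
for n,(x,y) in (("scene",(279,165)),("top",(415,230))):
    s=imaging.snapshot(n); np.savez(f"pics/{n}1.npz",**s)
    a.append(cv2.resize(s["pixels"][y-60:y+60,x-60:x+60,::-1],None,fx=3,fy=3))
cv2.imwrite("pics/m2.png",cv2.hconcat(a))
E
```

```text
t: 3.85
tcp_pos: [0.4436, -0.3119, 0.1069]
tcp_rot: [[0.104, 0.995, 0.001], [0.995, -0.104, -0.0], [-0.0, 0.001, -1.0]]
contact_force: [-0.2, -0.2, -0.0]
gripper_width: 0.094
finger_force: 0.0
t 3.85 tcp [ 0.4436 -0.3119  0.1069] yaw -5.96 q [-0.09  0.52  0.84  1.93 -0.49  0.91  0.89] F [-0.21 -0.16 -0.  ] M [-0.007  0.078  0.018] w 0.094 ff 0.0
shift [-0.0002 -0.0014  0.0889] shift after turn [-0.0002 -0.0012  0.0889] turn [0.0015 0.0001 0.0006]
```

View pics/m2.png

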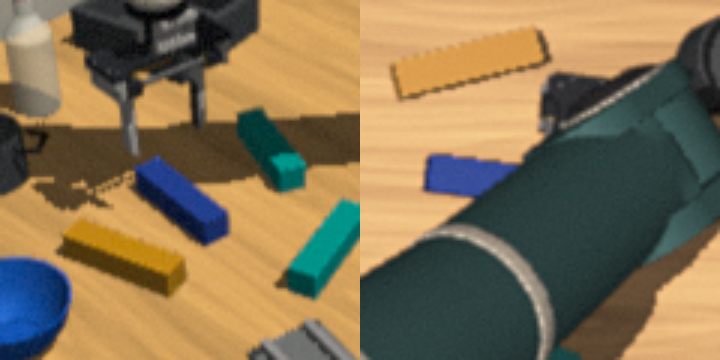

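The fingers hang over the far part of the blue prism (scene crop at about (160,120)) and straddle it, with the ochre prism clear. Now I lower the tool and grip.

```bash
python3 -m inch '{"linear":[[0,-0.0012,0.03],[0,0,0.03],[0,0,0.02],[0,0,0.009],[0,0,0],[0,0,0],[0,0,0],[0,0,0],[0,0,0],[0,0,0],[0,0,0],[0,0,0]],"delta_rot":[[0,0,0],[0,0,0],[0,0,0],[0,0,0],[0,0,0],[0,0,0],[0,0,0],[0,0,0],[0,0,0],[0,0,0],[0,0,0],[0,0,0]],"fingers":[-1,-1,-1,-1,-1,1,1,1,1,1,1,1]}' 40
python3 go.py 0.4424 -0.312 0.018 -6
```

```text
t: 5.45
tcp_pos: [0.4417, -0.3123, 0.0165]
tcp_rot: [[0.105, 0.994, 0.0], [0.994, -0.105, -0.0], [-0.0, 0.0, -1.0]]
contact_force: [0.8, 0.0, 0.7]
gripper_width: 0.0396
finger_force: 40.0
t 5.45 tcp [ 0.4417 -0.3123  0.0165] yaw -6.03 q [ 0.    0.65  0.72  1.97 -0.62  0.75  0.99] F [0.8  0.05 0.74] M [-0.102 -0.011 -0.007] w 0.0396 ff 40.0
shift [ 0.0003  0.0006 -0.0015] shift after turn [ 0.0003  0.0006 -0.0015] turn [ 0.0001  0.0001 -0.0005]
```

```bash
python3 -m inch '{"linear":[[0,0,-0.02],[0,0,-0.05],[0,0,-0.04],[0,0,0],[0,0,0]],"delta_rot":[[0,0,0],[0,0,0],[0,0,0],[0,0,0.05],[0,0,0.05]],"fingers":[1,1,1,1,1]}' 40
python3 go.py 0.5412 0.0425 0.12 -11.8
```

```text
t: 6.08
tcp_pos: [0.4417, -0.3122, 0.128]
tcp_rot: [[0.205, 0.979, 0.001], [0.979, -0.205, -0.0], [0.0, 0.001, -1.0]]
contact_force: [-0.3, -1.2, -4.5]
gripper_width: 0.0397
finger_force: 40.0
t 6.08 tcp [ 0.4417 -0.3122  0.128 ] yaw -11.86 q [-0.14  0.5   0.89  1.92 -0.48  0.95  0.78] F [-0.3  -1.18 -4.48] M [-0.121  0.145  0.014] w 0.0397 ff 40.0
shift [0.3675 0.0245 0.0081] shift after turn [0.3675 0.0249 0.008 ] turn [ 0.0012 -0.0002 -0.001 ]
```

```bash
python3 -m inch '{"linear":[[0.03,0.0025,0],[0.046,0.003,0],[0.046,0.003,0],[0.046,0.003,0],[0.046,0.003,0],[0.046,0.003,0],[0.046,0.003,0],[0.0365,0.0025,0],[0.025,0.0015,0],[0,0,0],[0,0,0]],"delta_rot":[[0,0,0],[0,0,0],[0,0,0],[0,0,0],[0,0,0],[0,0,0],[0,0,0],[0,0,0],[0,0,0],[0,0,0],[0,0,0]],"fingers":[1,1,1,1,1,1,1,1,1,1,1]}' 40
python3 go.py 0.5412 0.0425 0.06 -11.8
```

```text
t: 7.45
tcp_pos: [0.5403, 0.0418, 0.1271]
tcp_rot: [[0.205, 0.979, 0.0], [0.979, -0.205, -0.0], [-0.0, 0.0, -1.0]]
contact_force: [-0.4, 0.6, -4.7]
gripper_width: 0.0399
finger_force: 40.0
t 7.45 tcp [0.5403 0.0418 0.1271] yaw -11.8 q [-0.82  0.5   0.88  1.92 -0.47  0.95  0.08] F [-0.44  0.57 -4.74] M [-0.145  0.13   0.051] w 0.0399 ff 40.0
shift [0.0009 0.0008 0.0671] shift after turn [0.0009 0.0008 0.0671] turn [ 0.0002  0.0002 -0.    ]
```

```bash
python3 -m inch '{"linear":[[0.001,0.0008,0.03],[0,0,0.03],[0,0,0.012],[0,0,0],[0,0,0]],"delta_rot":[[0,0,0],[0,0,0],[0,0,0],[0,0,0],[0,0,0]],"fingers":[1,1,1,1,1]}' 40
python3 go.py 0.5412 0.0425 0.03 -11.8
python3 - <<'E'
from workcell import imaging
import cv2,numpy as np
a=[]
for n,(x,y) in (("scene",(330,225)),("top",(290,195))):
    s=imaging.snapshot(n); np.savez(f"pics/{n}2.npz",**s)
    a.append(cv2.resize(s["pixels"][y-50:y+50,x-40:x+40,::-1],None,fx=5,fy=5,interpolation=cv2.INTER_CUBIC))
cv2.imwrite("pics/m3.png",cv2.hconcat(a))
E
```

```text
t: 8.07
tcp_pos: [0.5421, 0.0432, 0.0555]
tcp_rot: [[0.204, 0.979, 0.001], [0.979, -0.204, 0.0], [0.0, 0.001, -1.0]]
contact_force: [0.5, 0.6, -3.5]
gripper_width: 0.0398
finger_force: 40.0
t 8.07 tcp [0.5421 0.0432 0.0555] yaw -11.78 q [-0.74  0.6   0.79  1.96 -0.58  0.82  0.16] F [ 0.53  0.61 -3.47] M [-0.168  0.081 -0.045] w 0.0398 ff 40.0
shift [-0.0008 -0.0008  0.0255] shift after turn [-0.0008 -0.0007  0.0255] turn [ 0.0012 -0.0004  0.0004]
```

View pics/m3.png

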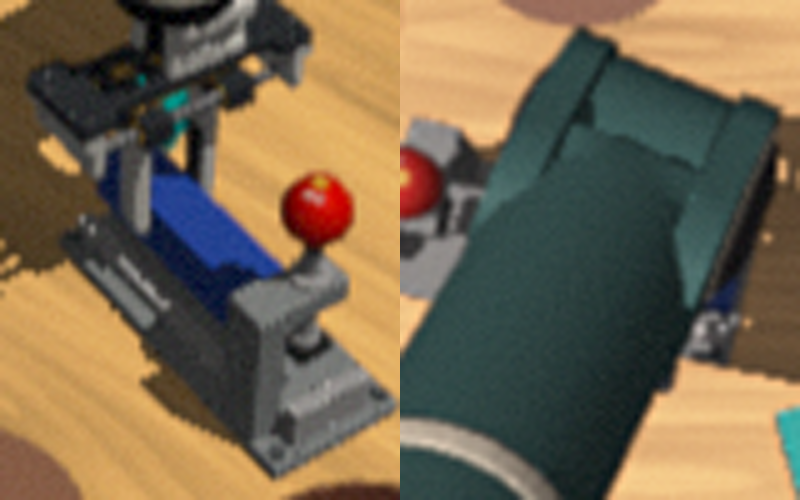

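The prism hangs aligned over the channel, behind the arm. Its front end is at about (245,285) in the scene crop, so I lower it by feel.

```bash
python3 -m inch '{"linear":[[-0.0008,-0.0008,0.012],[0,0,0.008],[0,0,0.004],[0,0,0],[0,0,0]],"delta_rot":[[0,0,0],[0,0,0],[0,0,0],[0,0,0],[0,0,0]],"fingers":[1,1,1,1,1]}' 40
python3 go.py 0.5412 0.0425 0.0285 -11.8
```

```text
t: 8.8
tcp_pos: [0.5407, 0.0427, 0.0306]
tcp_rot: [[0.204, 0.979, 0.0], [0.979, -0.204, -0.0], [-0.0, 0.0, -1.0]]
contact_force: [0.5, 0.8, -3.9]
gripper_width: 0.0395
finger_force: 40.0
t 8.8 tcp [0.5407 0.0427 0.0306] yaw -11.76 q [-0.72  0.64  0.75  1.97 -0.62  0.78  0.19] F [ 0.48  0.78 -3.88] M [-0.217  0.109  0.011] w 0.0395 ff 40.0
shift [-0.0001  0.0005  0.0021] shift after turn [-0.0001  0.0005  0.0021] turn [0.0002 0.0001 0.0007]
```

```bash
python3 -m inch '{"linear":[[0,0.0005,0.001],[0,0,0.001],[0,0,0.0005],[0,0,0],[0,0,0]],"delta_rot":[[0,0,0],[0,0,0],[0,0,0],[0,0,0],[0,0,0]],"fingers":[1,1,1,1,1]}' 40
python3 -m inch '{"linear":[[0,0,0],[0,0,0]],"delta_rot":[[0,0,0],[0,0,0]],"fingers":[1,1]}' 12
python3 go.py 0.5545 0.1061 0.0285 -11.8
```

```text
t: 9.43
tcp_pos: [0.5412, 0.0427, 0.0285]
tcp_rot: [[0.204, 0.979, 0.0], [0.979, -0.204, 0.001], [0.001, 0.0, -1.0]]
contact_force: [-4.6, -0.5, 9.5]
gripper_width: 0.0397
finger_force: 40.0
t: 9.68
tcp_pos: [0.5412, 0.0427, 0.0285]
tcp_rot: [[0.204, 0.979, 0.0], [0.979, -0.204, 0.001], [0.001, 0.0, -1.0]]
contact_force: [-4.1, 0.5, 9.4]
gripper_width: 0.0402
finger_force: 12.0
t 9.68 tcp [0.5412 0.0427 0.0285] yaw -11.77 q [-0.71  0.64  0.75  1.97 -0.62  0.78  0.2 ] F [-4.08  0.49  9.35] M [ 0.023  1.011 -0.126] w 0.0402 ff 12.0
shift [0.0648 0.0001 0.    ] shift after turn [ 0.0648  0.0001 -0.    ] turn [ 0.0002 -0.0006  0.0004]
```

```bash
python3 -m inch '{"linear":[[0,0,-0.0007],[0.01,0,0],[0.012,0,0],[0.012,0,0],[0.01,0,0],[0.006,0,0],[0,0,0]],"delta_rot":[[0,0,0],[0,0,0],[0,0,0],[0,0,0],[0,0,0],[0,0,0],[0,0,0]],"fingers":[1,1,1,1,1,1,1]}' 12
python3 go.py 0.5545 0.1061 0.0285 -11.8
```

```text
t: 10.55
tcp_pos: [0.5513, 0.0921, 0.0286]
tcp_rot: [[0.203, 0.979, 0.0], [0.979, -0.203, -0.0], [-0.0, 0.0, -1.0]]
contact_force: [0.2, 0.4, -2.9]
gripper_width: 0.0399
finger_force: 12.0
t 10.55 tcp [0.5513 0.0921 0.0286] yaw -11.72 q [-0.79  0.67  0.75  1.93 -0.63  0.8   0.11] F [ 0.24  0.39 -2.88] M [ 0.021  0.072 -0.006] w 0.0399 ff 12.0
shift [0.0144 0.0003 0.0001] shift after turn [0.0144 0.0003 0.0001] turn [0.     0.     0.0014]
```

```bash
python3 -m inch '{"linear":[[0.005,0,0],[0.004,0,0],[0.002,0,0],[0.001,0,0],[0,0,0]],"delta_rot":[[0,0,0],[0,0,0],[0,0,0],[0,0,0],[0,0,0]],"fingers":[1,1,1,1,1]}' 12
python3 go.py 0.5545 0.1061 0.0285 -11.8
python3 -m inch '{"linear":[[0.001,0,0],[0.001,0,0],[0,0,0]],"delta_rot":[[0,0,0],[0,0,0],[0,0,0]],"fingers":[1,1,1]}' 12
```

```text
t: 11.18
tcp_pos: [0.5537, 0.1034, 0.0286]
tcp_rot: [[0.204, 0.979, -0.0], [0.979, -0.204, -0.0], [-0.0, 0.0, -1.0]]
contact_force: [0.4, 0.4, -2.9]
gripper_width: 0.0398
finger_force: 12.0
t 11.18 tcp [0.5537 0.1034 0.0286] yaw -11.76 q [-0.8   0.67  0.75  1.92 -0.63  0.8   0.09] F [ 0.39  0.4  -2.92] M [-0.035  0.093 -0.023] w 0.0398 ff 12.0
shift [0.0029 0.0002 0.0001] shift after turn [0.0029 0.0002 0.0001] turn [0.     0.0001 0.0008]
t: 11.55
tcp_pos: [0.5541, 0.1054, 0.0287]
tcp_rot: [[0.204, 0.979, 0.0], [0.979, -0.204, -0.0], [-0.0, 0.0, -1.0]]
contact_force: [0.3, -0.1, -4.2]
gripper_width: 0.0398
finger_force: 12.0
```

```bash
python3 -m inch '{"linear":[[0.001,0,0],[0.001,0,0],[0,0,0]],"delta_rot":[[0,0,0],[0,0,0],[0,0,0]],"fingers":[1,1,1]}' 12
python3 -m inch '{"linear":[[0.001,0,0],[0.001,0,0],[0,0,0]],"delta_rot":[[0,0,0],[0,0,0],[0,0,0]],"fingers":[1,1,1]}' 8
```

```text
t: 11.92
tcp_pos: [0.5543, 0.106, 0.0286]
tcp_rot: [[0.205, 0.979, -0.0], [0.979, -0.205, -0.001], [-0.002, -0.0, -1.0]]
contact_force: [-1.4, -6.8, -2.1]
gripper_width: 0.0399
finger_force: 12.0
t: 12.3
tcp_pos: [0.5546, 0.1071, 0.0286]
tcp_rot: [[0.205, 0.979, -0.001], [0.979, -0.205, -0.002], [-0.002, -0.0, -1.0]]
contact_force: [-2.5, -11.8, -1.3]
gripper_width: 0.04
finger_force: 8.0
```

Contact with the end stop came at the expected place, with about 12 N on it. Now I release and rise.

```bash
python3 -m inch '{"linear":[[-0.0007,0,0],[0,0,0],[0,0,0],[0,0,0],[0,0,0],[0,0,0],[0,0,-0.03],[0,0,-0.05],[0,0,-0.06],[0,0,-0.05],[0,0,-0.03],[0,0,0]],"delta_rot":[[0,0,0],[0,0,0],[0,0,0],[0,0,0],[0,0,0],[0,0,0],[0,0,0],[0,0,0],[0,0,0],[0,0,0],[0,0,0],[0,0,0]],"fingers":[1,-1,-1,-1,-1,-1,-1,-1,-1,-1,-1,-1]}' 3
python3 go.py 0.5715 0.1873 0.25 -11.8
python3 - <<'E'
from h import *
from workcell import imaging
a=[]
for n,(x,y) in (("scene",(330,225)),("top",(290,195))):
    s=imaging.snapshot(n); np.savez(f"pics/{n}3.npz",**s); im=s["pixels"]
    a.append(cv2.resize(im[y-50:y+50,x-40:x+40,::-1],None,fx=5,fy=5,interpolation=cv2.INTER_CUBIC))
    # predicted prism top corners, home
    o=np.array([.5545,.1061]);ax=np.array([.2049,.9788]);n2=np.array([-ax[1],ax[0]])
    for cx,cy in ((-.055,.02),(-.055,-.02),(.105,.02),(.105,-.02)):
        p=proj(s["intrinsics"],s["world_from_camera"],np.r_[o+cx*ax+cy*n2,.052]); q=((p-[x-40,y-50])*5).astype(int); cv2.circle(a[-1],tuple(map(int,q)),4,(0,255,255),1)
cv2.imwrite("pics/m4.png",cv2.hconcat(a))
E
```

```text
t: 13.8
tcp_pos: [0.5556, 0.1088, 0.2506]
tcp_rot: [[0.204, 0.979, 0.003], [0.979, -0.204, 0.002], [0.002, 0.002, -1.0]]
contact_force: [0.5, -0.6, -0.9]
gripper_width: 0.0935
finger_force: 0.0
t 13.8 tcp [0.5556 0.1088 0.2506] yaw -11.74 q [-1.    0.4   0.98  1.74 -0.36  1.19 -0.13] F [ 0.49 -0.59 -0.87] M [-0.043  0.072  0.068] w 0.0935 ff 0.0
shift [ 0.0801 -0.0004  0.0008] shift after turn [ 0.0801 -0.0005  0.0006] turn [ 0.0025 -0.0022  0.001 ]
```

View pics/m4.png

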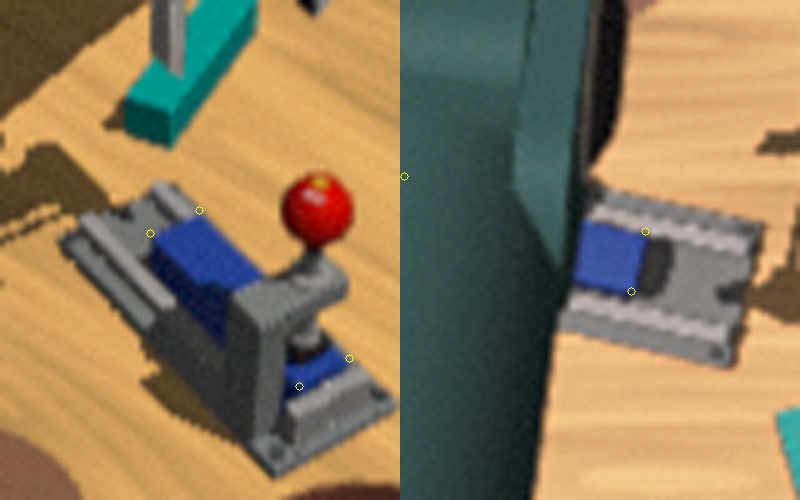

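The prism lies in the channel: its rear end in the top crop at about (645,260) matches the predicted home position, and the foot is above it. Next I move over the ball and pre-turn counter-clockwise, so one grip can cover the whole tightening.

```bash
python3 -m inch '{"linear":[[0.04,0,0],[0.04,0,0],[0,0,0],[0,0,0],[0,0,0],[0,0,0],[0,0,0],[0,0,0],[0,0,0],[0,0,0],[0,0,0],[0,0,0]],"delta_rot":[[0,0,0],[0,0,0],[0,0,-0.16],[0,0,-0.16],[0,0,-0.16],[0,0,-0.16],[0,0,-0.16],[0,0,-0.16],[0,0,-0.16],[0,0,-0.16],[0,0,-0.16],[0,0,0]],"fingers":[-1,-1,-1,-1,-1,-1,-1,-1,-1,-1,-1,-1]}' 55
python3 go.py 0.5715 0.1873 0.156 70.7
```

```text
t: 15.4
tcp_pos: [0.5707, 0.1866, 0.2476]
tcp_rot: [[-0.944, 0.331, -0.002], [0.331, 0.944, -0.001], [0.001, -0.001, -1.0]]
contact_force: [0.2, 0.4, -0.3]
gripper_width: 0.0941
finger_force: 0.0
t 15.4 tcp [0.5707 0.1866 0.2476] yaw 70.69 q [-0.84  0.39  0.62  1.64 -0.24  1.19  1.07] F [ 0.24  0.36 -0.3 ] M [ 0.002  0.01  -0.033] w 0.0941 ff 0.0
shift [-0.0006  0.001   0.0916] shift after turn [-0.0005  0.0009  0.0916] turn [-0.001  -0.0013 -0.0003]
```

```bash
python3 -m inch '{"linear":[[-0.0005,0.001,0.03],[0,0,0.04],[0,0,0.0216],[0,0,0],[0,0,0]],"delta_rot":[[-0.001,-0.001,0],[0,0,0],[0,0,0],[0,0,0],[0,0,0]],"fingers":[-1,-1,-1,-1,-1]}' 10
python3 go.py 0.5715 0.1873 0.156 70.7
python3 -m inch '{"linear":[[0,0,0],[0,0,0],[0,0,0],[0,0,0],[0,0,0],[0,0,0]],"delta_rot":[[0,0,0],[0,0,0],[0,0,0],[0,0,0],[0,0,0],[0,0,0]],"fingers":[1,1,1,1,1,1]}' 10
python3 go.py 0.5715 0.1873 0.156 70.7
```

```text
t: 16.02
tcp_pos: [0.5723, 0.1877, 0.1578]
tcp_rot: [[-0.943, 0.332, 0.002], [0.332, 0.943, 0.001], [-0.002, 0.001, -1.0]]
contact_force: [0.2, 0.1, 1.4]
gripper_width: 0.0943
finger_force: 0.0
t 16.02 tcp [0.5723 0.1877 0.1578] yaw 70.64 q [-0.81  0.48  0.58  1.74 -0.3   1.02  1.12] F [0.16 0.06 1.43] M [0.019 0.017 0.085] w 0.0943 ff 0.0
shift [ 0.0007 -0.0006  0.0018] shift after turn [ 0.0007 -0.0006  0.0018] turn [ 0.0012  0.0016 -0.0011]
t: 16.77
tcp_pos: [0.5719, 0.187, 0.1572]
tcp_rot: [[-0.944, 0.33, 0.001], [0.33, 0.944, -0.0], [-0.001, 0.0, -1.0]]
contact_force: [-1.5, -3.9, 3.7]
gripper_width: 0.0436
finger_force: 10.0
t 16.77 tcp [0.5719 0.187  0.1572] yaw 70.72 q [-0.81  0.48  0.58  1.74 -0.3   1.01  1.12] F [-1.54 -3.92  3.68] M [-0.68   0.521  0.015] w 0.0436 ff 10.0
shift [0.0004 0.0002 0.0012] shift after turn [0.0004 0.0002 0.0012] turn [0.0002 0.0009 0.0003]
```

```bash
python3 -m inch '{"linear":[[0,-0.0006,0.0008],[0,0,0],[0,0,0],[0,0,0],[0,0,0]],"delta_rot":[[0,0,0],[0,0,0],[0,0,0],[0,0,0],[0,0,0]],"fingers":[1,1,1,1,1]}' 60
python3 go.py 0.5715 0.1873 0.156 70.7
python3 -m inch '{"linear":[[0,0,0],[0,0,0],[0,0,0],[0,0,0],[0,0,0],[0,0,0]],"delta_rot":[[0,0,0.1],[0,0,0.1],[0,0,0.1],[0,0,0.1],[0,0,0],[0,0,0]],"fingers":[1,1,1,1,1,1]}' 60
python3 go.py 0.5715 0.1873 0.156 70.7
```

```text
t: 17.4
tcp_pos: [0.5721, 0.1869, 0.157]
tcp_rot: [[-0.944, 0.33, 0.002], [0.33, 0.944, 0.001], [-0.002, 0.002, -1.0]]
contact_force: [-4.1, -3.6, 11.9]
gripper_width: 0.0423
finger_force: 60.0
t 17.4 tcp [0.5721 0.1869 0.157 ] yaw 70.73 q [-0.81  0.48  0.58  1.74 -0.3   1.01  1.12] F [-4.1  -3.62 11.85] M [-0.566  0.931 -0.016] w 0.0423 ff 60.0
shift [0.0007 0.0002 0.001 ] shift after turn [0.0007 0.0002 0.001 ] turn [0.0015 0.0015 0.0005]
t: 18.15
tcp_pos: [0.572, 0.1868, 0.157]
tcp_rot: [[-0.741, 0.671, 0.002], [0.671, 0.741, 0.001], [-0.001, 0.002, -1.0]]
contact_force: [-4.7, -4.2, 12.8]
gripper_width: 0.0426
finger_force: 60.0
t 18.15 tcp [0.572  0.1868 0.157 ] yaw 47.83 q [-0.87  0.5   0.67  1.74 -0.36  1.02  0.77] F [-4.67 -4.19 12.81] M [-0.874  1.024  0.216] w 0.0426 ff 60.0
shift [0.0008 0.     0.001 ] shift after turn [0.0007 0.0003 0.001 ] turn [ 0.0014  0.0014 -0.3992]
```

```bash
python3 -m inch '{"linear":[[0,0,-0.0008],[0,0,0],[0,0,0],[0,0,0],[0,0,0]],"delta_rot":[[0,0,0.1],[0,0,0.1],[0,0,0.1],[0,0,0],[0,0,0]],"fingers":[1,1,1,1,1]}' 60
python3 go.py 0.5715 0.1873 0.156 70.7 |head -1
python3 -m inch '{"linear":[[0,0,0],[0,0,0],[0,0,0],[0,0,0]],"delta_rot":[[0,0,0.1],[0,0,0.1],[0,0,0],[0,0,0]],"fingers":[1,1,1,1]}' 60
python3 go.py 0.5715 0.1873 0.156 70.7|head -1
```

```text
t: 18.77
tcp_pos: [0.5718, 0.1868, 0.1571]
tcp_rot: [[-0.512, 0.859, 0.001], [0.859, 0.512, 0.0], [-0.001, 0.001, -1.0]]
contact_force: [-1.4, -4.9, 4.6]
gripper_width: 0.0422
finger_force: 60.0
t 18.77 tcp [0.5718 0.1868 0.1571] yaw 30.77 q [-0.92  0.52  0.74  1.74 -0.4   1.04  0.51] F [-1.4  -4.94  4.62] M [-1.045  0.231  0.225] w 0.0422 ff 60.0
t: 19.27
tcp_pos: [0.5718, 0.1868, 0.1572]
tcp_rot: [[-0.331, 0.944, 0.001], [0.944, 0.331, 0.0], [-0.0, 0.001, -1.0]]
contact_force: [-1.1, -5.7, 4.3]
gripper_width: 0.0422
finger_force: 60.0
t 19.27 tcp [0.5718 0.1868 0.1572] yaw 19.34 q [-0.95  0.54  0.79  1.74 -0.43  1.04  0.33] F [-1.13 -5.7   4.34] M [-1.121  0.257  0.222] w 0.0422 ff 60.0
```

Torque is flat at about 0.22 N m at rest, so the foot has not touched yet.

```bash
python3 -m inch '{"linear":[[0,0,0],[0,0,0],[0,0,0],[0,0,0]],"delta_rot":[[0,0,0.08],[0,0,0.08],[0,0,0],[0,0,0]],"fingers":[1,1,1,1]}' 60 >/dev/null
python3 go.py 0.5715 0.1873 0.156 70.7|head -1
python3 -m inch '{"linear":[[0,0,0],[0,0,0],[0,0,0],[0,0,0]],"delta_rot":[[0,0,0.08],[0,0,0.08],[0,0,0],[0,0,0]],"fingers":[1,1,1,1]}' 60 >/dev/null
python3 go.py 0.5715 0.1873 0.156 70.7|head -1
```

```text
t 19.77 tcp [0.5719 0.1868 0.1572] yaw 10.17 q [-0.97  0.55  0.83  1.74 -0.46  1.05  0.2 ] F [-1.36 -5.37  4.01] M [-1.186  0.166  0.252] w 0.0424 ff 60.0
t 20.27 tcp [0.5719 0.1867 0.1572] yaw 1.0 q [-1.    0.57  0.87  1.74 -0.49  1.06  0.06] F [-1.84 -5.25  5.09] M [-1.256  0.208  0.234] w 0.0421 ff 60.0
```

```bash
python3 -m inch '{"linear":[[0,0,0],[0,0,0],[0,0,0],[0,0,0]],"delta_rot":[[0,0,0.08],[0,0,0.08],[0,0,0],[0,0,0]],"fingers":[1,1,1,1]}' 60 >/dev/null
python3 go.py 0.5715 0.1873 0.156 70.7|head -1
python3 -m inch '{"linear":[[0,0,0],[0,0,0],[0,0,0],[0,0,0]],"delta_rot":[[0,0,0.08],[0,0,0.08],[0,0,0],[0,0,0]],"fingers":[1,1,1,1]}' 60 >/dev/null
python3 go.py 0.5715 0.1873 0.156 70.7|head -1
```

```text
t 20.77 tcp [0.5719 0.1866 0.1572] yaw -8.16 q [-1.02  0.58  0.91  1.74 -0.51  1.07 -0.08] F [-1.65 -5.48  5.08] M [-1.385  0.16   0.297] w 0.0422 ff 60.0
t 21.27 tcp [0.5719 0.1866 0.1571] yaw -17.33 q [-1.04  0.6   0.94  1.75 -0.54  1.08 -0.22] F [-1.97 -6.18  5.93] M [-1.487  0.23   0.351] w 0.0425 ff 60.0
```

Touch is behind us: torque is rising at about 0.3 N m/rad, and I estimate 22–25 N on the foot. The rest target is about 0.445.

```bash
python3 -m inch '{"linear":[[0,0,0],[0,0,0],[0,0,0],[0,0,0]],"delta_rot":[[0,0,0.06],[0,0,0.06],[0,0,0],[0,0,0]],"fingers":[1,1,1,1]}' 60 >/dev/null
python3 go.py 0.5715 0.1873 0.156 70.7|head -1
python3 -m inch '{"linear":[[0,0,0],[0,0,0],[0,0,0],[0,0,0]],"delta_rot":[[0,0,0.05],[0,0,0.05],[0,0,0],[0,0,0]],"fingers":[1,1,1,1]}' 60 >/dev/null
python3 go.py 0.5715 0.1873 0.156 70.7|head -1
```

```text
t 21.77 tcp [0.5719 0.1865 0.1572] yaw -24.21 q [-1.06  0.61  0.97  1.75 -0.56  1.09 -0.32] F [-1.73 -5.94  5.12] M [-1.612  0.288  0.367] w 0.0423 ff 60.0
t 22.27 tcp [0.5718 0.1865 0.1571] yaw -29.93 q [-1.07  0.62  1.    1.75 -0.58  1.1  -0.4 ] F [-2.7  -5.35  5.58] M [-1.594  0.239  0.463] w 0.0422 ff 60.0
```

```bash
for i in 1 2 3 4; do python3 -m inch '{"linear":[[0,0,0]],"delta_rot":[[0,0,0]],"fingers":[1]}' 60 >/dev/null; python3 go.py 0.5715 0.1873 0.156 70.7|head -1|grep -o 'M \[[^]]*'; done
python3 - <<'E'
import numpy as np
# yaw deg vs Mz: fit touch point with baseline b, known slope .294
y=np.radians([47.83,30.77,19.34,10.17,1,-8.16,-17.33,-24.21,-29.93]);m=np.array([.216,.225,.222,.252,.234,.297,.351,.367,.463])
from scipy.optimize import least_squares
s=least_squares(lambda p:p[0]+.294*np.maximum(0,p[1]-y)-m,[.23,0.]); print(s.x,np.degrees(s.x[1]),"past touch",s.x[1]-y[-1],s.fun.round(3))
E
```

```text
M [-1.624  0.347  0.472
M [-1.663  0.332  0.485
M [-1.656  0.304  0.448
M [-1.662  0.295  0.429
[0.22875    0.11209415] 6.4225215467357755 past touch 0.634471192392721 [ 0.013  0.004  0.007 -0.023  0.023  0.007 -0.     0.019 -0.048]
```

The estimates agree on about 42 N (38–48). Now I release and rise.

```bash
python3 -m inch '{"linear":[[0,0,0],[0,0,0],[0,0,0],[0,0,0],[0,0,0],[0,0,-0.02],[0,0,-0.05],[0,0,-0.04],[0,0,-0.02],[0,0,0],[0,0,0],[0,0,0]],"delta_rot":[[0,0,0],[0,0,0],[0,0,0],[0,0,0],[0,0,0],[0,0,0],[0,0,0],[0,0,0],[0,0,0],[0,0,0],[0,0,0],[0,0,0]],"fingers":[-1,-1,-1,-1,-1,-1,-1,-1,-1,-1,-1,-1]}' 60
python3 - <<'E'
from workcell import imaging
import cv2
s=imaging.snapshot("scene")["pixels"]
cv2.imwrite("pics/m5.png",cv2.resize(s[165:285,270:420,::-1],None,fx=4,fy=4,interpolation=cv2.INTER_CUBIC))
E
```

```text
t: 24.28
tcp_pos: [0.5712, 0.187, 0.2861]
tcp_rot: [[0.501, 0.865, -0.0], [0.865, -0.501, -0.0], [-0.0, 0.0, -1.0]]
contact_force: [-0.8, -0.5, 0.4]
gripper_width: 0.094
finger_force: 0.0
```

View pics/m5.png

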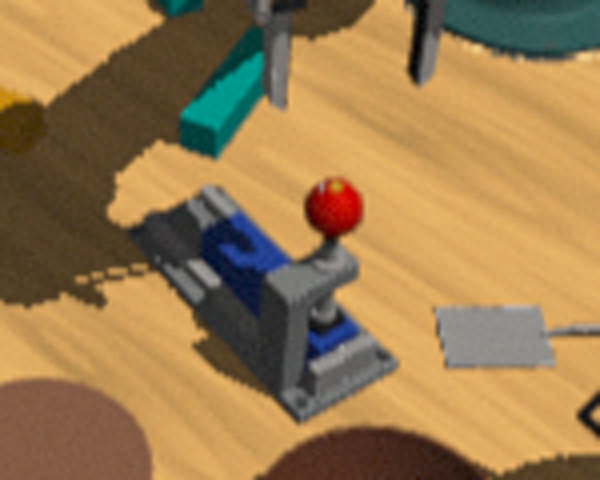

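The foot rests on the prism at about (325,325) in the crop. The prism is still home, and the gripper is clear of everything.

```bash
python3 -c "
from workcell import job; print(job.finish_job())"
```

```text
the job is handed in; nothing more can be done
None
```

The job is handed in at about 24 s of the 72 s: the blue prism lies against the end stop, clamped with an estimated 42 N from the foot (torque and angle readings gave 38–48 N), and the gripper is clear; no verdict was returned.

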